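# Find the weighted foot by feel

### The arm

A 7-joint arm with a two-finger parallel gripper is mounted at the origin on the work surface. World frame = base frame: x ahead of the robot, y to its left, z up, the work surface at z = 0. Lengths are in m, angles in degrees, forces in N, time in s.
With the tool pointing down it reaches from about 0.425 to 0.875 m from the base axis. Payload 4.7 kg.
Tool frame: the origin (TCP) lies midway between the tips of the shut fingers; the grasp point (between the pads) lies 19 mm behind it; z points along the fingers, x is the direction in which the jaws open and shut, and the axes are right-handed (so a half turn about z gives the same grasp; the last joint's range is limited). The gripper opens to 87 mm and grips with 3 to 60 N. Pads are 19 mm wide; open, the fingers measure 117 mm over their backs; the gripper's body (75 mm by 190 mm) begins 51 mm behind the grasp point.
Start: joints at [-63.535, 18.392, -4.016, 83.108, 1.295, 78.541, -3.26], TCP at [0.281, 0.586, 0.223] pointing down, gripper open.
Joint ranges: [-163.93, 163.93], [-17.29, 119.83], [-79.2, 71.16], [3.27, 140.29], [-89.18, 269.18], [5.43, 117.66], [-154.24, 154.24]. Speed limits (degrees/s): [147.25, 147.25, 180, 180, 180, 180, 180].

### API

Orientations are given as [roll, pitch, yaw] about the fixed x, y, z axes, in that order (R = Rz(yaw) Ry(pitch) Rx(roll)).
In Python, from cell import telemetry, optics, env gives the robot as it stands.
- The arm moves only by the tool arm_command, never from a script. Its arguments are lists of equal length, an entry for each row: "translation": the shift along the tool's x, y, z in cm, a list of three; "twist": the turn about the tool's z in degrees. In form: {"translation": [[x, y, z], ...], "twist": [twist, ...]}. A call has 1 to 10 rows; each row shifts and turns the pose as measured when the row begins, along the tool's axes as they then stand; what a row does not reach is not made up. A row lasts 1/8 s, in which the tool goes at most 62.5 mm and 10.7 degrees, less where a joint would pass 70% of its speed; a pose out of reach is approached as far as the arm can. A call is refused whole if a number of a shift passes 6.25 or a number of a turn 10.7, either way. A call with a gripper value outside its range is refused whole. "grip" is the opening in per cent of the stroke, from 0 (shut) to 100 (fully open), set as the call begins (left out, the last holds). The fingers move at their own pace and stop on an object; "force" is the grip in N (left out, the last holds). Time passes only in rows, so rows that do not move let the fingers close. It gives the time, the measured TCP pose, the force and the opening at its end, in the units of the state.
- telemetry.get_obs(): the state, without advancing time (a new reading comes with each control period).
- optics.read_camera(name): name is "scene" or "top" or "wrist"; returns a dict with "img" (384x512x3 uint8, blue, green, red), "fx", "fy", "cx", "cy" (pixels), "extrinsics" (4x4, takes a point from camera to world coordinates); the wrist camera has in their place "hand_eye" (4x4, takes a point from camera to tool coordinates, whose origin is the TCP and whose axes are the tool frame's). Camera axes: x right, y up, looking along -z (the intrinsics and any distortion apply to the point x, -y, -z); pixel columns grow to the right and rows downward; lengths in m; the calibration is good to about 2 mm. A picture is of the moment at which its call begins: read the wrist's pose just before it. There is no depth.
- env.sign_off(): hands the job in, once; it reports no verdict.
The state is a dict: "time_s": time; "qpos": joint angles; "joint_velocities": joint speeds; "effort": joint torques, N m; "tool_pos": TCP position; "tool_rot": TCP orientation; "force": force on the tool from outside, world axes, zero at the start; "wrist_torque": the same for the moment, N m; "grip_width": finger opening in m.
Only numpy, scipy, OpenCV 4.12 (cv2) and the standard library are available. Lean on these libraries where they do the work, as an engineer would, in place of code of your own. Each camera call takes 0.05 s, during which the arm holds its last target. There are 200 camera calls.

### The job

Of the two identical orange printed feet on the black mat, one has its steel slug sealed inside and the other is still empty. Lift to feel which is the heavier and stand that one upright in the green tray, all of its base down on the tray's floor. Leave the empty one standing upright on the black mat (put it back there if you lifted it), and drop neither of them.

Things in the scene. Friction and masses are not known exactly. Their poses are not given: they have to be found in the camera images.
- foot_a: orange 3D-printed stand foot, round, upright on the black mat, 85 mm high: base 64 mm across and 18 mm high, above it a plain neck 40 mm across (black dot on top). Origin: centre of its underside, z up. Grip the neck 55 mm up; the two feet stand 100 mm or more apart. They look alike: one (either) holds a steel slug and weighs 0.44 to 0.62 kg, the other is empty, 0.08 to 0.14 kg.
- foot_b: orange 3D-printed stand foot, round, upright on the black mat, 85 mm high: base 64 mm across and 18 mm high, above it a plain neck 40 mm across (black dot on top). Origin: centre of its underside, z up. Grip the neck 55 mm up; the two feet stand 100 mm or more apart. They look alike: one (either) holds a steel slug and weighs 0.44 to 0.62 kg, the other is empty, 0.08 to 0.14 kg.
- mat: a flat black rubber mat fixed to the table, 200 mm (its x) by 280 mm (its y), 3 mm thick. Origin at the centre of its underside, on the table top; z up. The two orange feet stand on it.
- tray: a square green open tray fixed to the table, 160 mm by 160 mm outside, 30 mm high, walls 4 mm and floor 4 mm thick, empty. Origin at the centre of its underside, on the table top; x and y along its walls, z up.

How it is judged:
By the outcome, as a careful person would: the job done as asked, in the order asked, and still so for the second after the job is handed in, with the robot touching nothing.
It also fails if it takes over 64 s, if anything falls off the work surface, if the arm or the gripper's body presses on something with over 40 N, if the wrist force passes 120 N, or if a joint passes its speed limit or range.

## Working session

There is one attempt and no reset: what is moved stays moved. The work goes in short steps, Python scripts to look and compute and a tool call to move; the robot and the scene stay as the last step left them, time stands still between calls to the robot, and variables do not carry over. Pictures are saved under pics/ and viewed, about 8 in all and at most 12, crops included, and the job is handed in when it is done.

Besides the shell and the picture viewer there is one more tool, called after ">>>" by a JSON object that holds its "api" and its "payload". arm_command: Moves the arm, as the interface text tells. Its arguments: {"type":"object","properties":{"translation":{"type":"array","items":{"type":"array","items":{"type":"number"}}},"twist":{"type":"array","items":{"type":"number"}},"grip":{"type":"number"},"force":{"type":"number"}},"required":["translation","twist"]}

```bash
mkdir -p pics; cat > h.py <<'E'
import numpy as np, cv2
from cell import telemetry, optics, env
def ray(c,u,v,E=None):
    E=np.array(c["extrinsics"]) if E is None else E
    d=E[:3,:3]@np.array([(u-c["cx"])/c["fx"],-(v-c["cy"])/c["fy"],-1.0]); return E[:3,3],d
def onz(c,u,v,z,E=None):
    o,d=ray(c,u,v,E); return o+d*(z-o[2])/d[2]
def blobs(m,amin=60):
    n,l,s,ce=cv2.connectedComponentsWithStats(m.astype(np.uint8)); return [(ce[i].round(1),s[i].tolist()) for i in range(1,n) if s[i,4]>amin]
def masks(img):
    h=cv2.cvtColor(img,cv2.COLOR_BGR2HSV); H,S,V=h[...,0],h[...,1],h[...,2]
    return dict(orange=(H>4)&(H<22)&(S>130)&(V>80),green=(H>40)&(H<85)&(S>90)&(V>40),black=(V<50))
E
python3 - <<'E'
from h import *
s=telemetry.get_obs(); print({k:np.round(v,3).tolist() for k,v in s.items()})
ims=[]
for n in("top","scene"):
    c=optics.read_camera(n); ims.append(c["img"]); print(n,c["fx"],c["cx"],c["cy"],[k for k in c],np.round(c["extrinsics"],3).tolist())
    for k,m in masks(c["img"]).items():
        for b in blobs(m,150): print(k,b, onz(c,*b[0],0.0).round(3))
cv2.imwrite("pics/top.png",ims[0]);cv2.imwrite("pics/scene.png",ims[1])
E
```

```text
{'time_s': 0.0, 'qpos': [-63.535, 18.44, -4.016, 83.177, 1.294, 78.54, -3.261], 'joint_velocities': [0.118, 0.066, 0.102, -0.009, 0.01, -0.008, -0.03], 'effort': [0.001, -49.129, -0.403, -31.252, -0.064, 0.044, 0.0], 'tool_pos': [0.281, 0.585, 0.221], 'tool_rot': [179.996, 0.112, 64.343], 'force': [0.325, 0.388, 0.164], 'wrist_torque': [-0.006, -0.01, 0.021], 'grip_width': 0.087}
top 352.38888703798165 255.89324963171305 189.9969769905266 ['img', 'fx', 'fy', 'cx', 'cy', 'extrinsics'] [[0.023, 0.993, -0.118, 0.47], [-0.999, 0.027, 0.031, -0.017], [0.034, 0.117, 0.993, 0.724], [0.0, 0.0, 0.0, 1.0]]
orange (array([235.6,  90.1]), [0, 2, 512, 187, 41504]) [0.769 0.009 0.   ]
orange (array([203.2,  87.2]), [180, 67, 57, 34, 547]) [0.773 0.078 0.   ]
orange (array([471.7, 194.6]), [395, 163, 117, 72, 2396]) [ 0.558 -0.495  0.   ]
orange (array([236.1, 214. ]), [194, 173, 93, 95, 577]) [0.505 0.    0.   ]
orange (array([252.1, 318.6]), [0, 189, 512, 195, 56436]) [ 0.299 -0.038  0.   ]
orange (array([289. , 213.6]), [274, 198, 32, 32, 631]) [ 0.509 -0.109  0.   ]
orange (array([  7.1, 232.5]
[... 1554 characters left out ...]
498 0.197 0.   ]
green (array([194.6, 332.9]), [179, 317, 32, 33, 648]) [0.788 0.024 0.   ]
black (array([75.6,  9.1]), [47, 0, 63, 24, 836]) [ 0.235 -0.873  0.   ]
black (array([384.2,  40.8]), [331, 0, 101, 92, 4938]) [-0.114 -0.015  0.   ]
black (array([33.7, 29.8]), [0, 9, 80, 43, 1992]) [ 0.377 -0.89   0.   ]
black (array([53.9, 61.2]), [0, 32, 98, 57, 2610]) [ 0.443 -0.723  0.   ]
black (array([106.8,  86.8]), [93, 70, 30, 36, 442]) [ 0.441 -0.528  0.   ]
black (array([ 55.9, 127.3]), [38, 111, 38, 35, 290]) [ 0.604 -0.523  0.   ]
black (array([209.6, 170.1]), [129, 118, 157, 105, 7367]) [ 0.514 -0.152  0.   ]
black (array([ 44.2, 238.6]), [0, 178, 78, 99, 2818]) [ 0.807 -0.314  0.   ]
```

View pics/top.png

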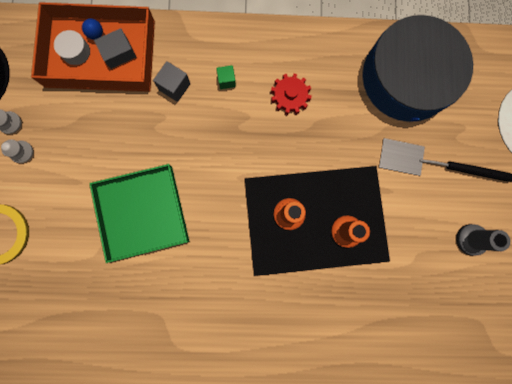

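View pics/scene.png

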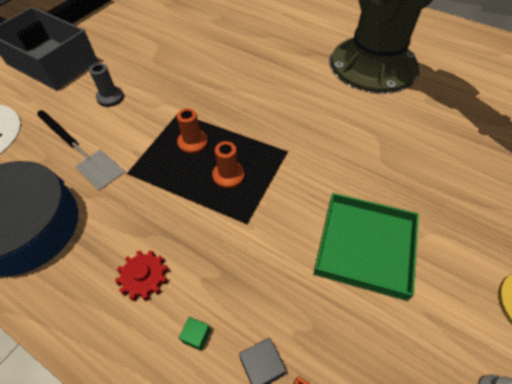

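Top view: feet with dots near (293,213) and (359,232) on the black mat; tray at about (139,213). Scene view: dots near (226,149) and (187,116). Both feet are upright and the tray is empty.

```bash
python3 - <<'E'
from h import *
tr=lambda a,b:(lambda o1,d1,o2,d2:(lambda t:((o1+d1*t[0]+o2+d2*t[1])/2,np.linalg.norm(o1+d1*t[0]-o2-d2*t[1])))(np.linalg.lstsq(np.c_[d1,-d2],o2-o1,rcond=None)[0]))(*a,*b)
P={}
for n,gs in(("top",[(293,213),(359,232)]),("scene",[(226,149),(187,116)])):
    c=optics.read_camera(n); g=cv2.cvtColor(c["img"],cv2.COLOR_BGR2HSV)[...,2]
    for i,q in enumerate(gs):
        w=c["img"][q[1]-12:q[1]+13,q[0]-12:q[0]+13]; m=(w[...,2]<70)
        l=cv2.connectedComponents(m.astype(np.uint8),connectivity=4)[1]
        L=l[10:15,10:15]; k=np.bincount(L[L>0]).argmax(); yx=np.argwhere(l==k)
        ctr=(yx.min(0)+yx.max(0))/2; u,v=q[0]-12+ctr[1],q[1]-12+ctr[0]
        P[n,i]=ray(c,u,v); print(n,i,u,v,len(yx),onz(c,u,v,.088).round(4))
    gm=masks(c["img"])["green"].astype(np.uint8)
    ct=max(cv2.findContours(gm,0,1)[0],key=cv2.contourArea); r=cv2.boxPoints(cv2.minAreaRect(ct))
    hull=cv2.approxPolyDP(cv2.convexHull(ct),6,True)[:,0]
    T=[onz(c,*p,.03) for p in hull]; print("tray",np.round(T,3).tolist(),np.mean(T,0))
for i in(0,1): print(tr(P["top",i],P["scene",i]))
E
```

```text
top 0 294.5 211.5 113 [ 0.5079 -0.1075  0.088 ]
top 1 359.0 231.0 118 [ 0.4755 -0.2252  0.088 ]
tray [[0.599, 0.137, 0.03], [0.449, 0.091, 0.03], [0.406, 0.245, 0.03], [0.557, 0.287, 0.03]] [0.50277865 0.19005827 0.03      ]
scene 0 225.0 148.5 74 [ 0.5073 -0.1089  0.088 ]
scene 1 186.5 114.0 55 [ 0.4746 -0.2267  0.088 ]
tray [[0.449, 0.095, 0.03], [0.406, 0.244, 0.03], [0.569, 0.283, 0.03], [0.61, 0.139, 0.03]] [0.50850737 0.19017523 0.03      ]
(array([ 0.50804934, -0.10765051,  0.0894266 ]), np.float64(0.000882594236177624))
(array([ 0.47570339, -0.22496005,  0.08968861]), np.float64(0.0007021655664938089))
```

>>> {"api": "arm_command", "payload": {"translation": [[0,0,0],[0,0,0],[0,0,0],[0,0,0],[0,0,0],[0,0,0]], "twist": [10.7,10.7,10.7,10.7,10.7,10.7], "grip": 100}}

```text
time_s: 0.95
tool_pos: [0.2808, 0.5846, 0.2197]
tool_rot: [179.7, 0.1, -0.4]
force: [-0.0, 1.1, -0.5]
grip_width: 0.0868
```

>>> {"api": "arm_command", "payload": {"translation": [[1.9,5.8,0],[1.9,5.8,0],[1.9,5.8,0],[1.9,5.8,0],[1.9,5.8,0],[1.9,5.8,0],[1.9,5.8,0],[1.9,5.8,0],[1.9,5.8,0],[1.9,5.8,0]], "twist": [0,0,0,0,0,0,0,0,0,0]}}

```text
time_s: 2.2
tool_pos: [0.4689, -0.0064, 0.2196]
tool_rot: [179.9, 0.0, 0.1]
force: [1.1, -0.7, -0.9]
grip_width: 0.087
```

>>> {"api": "arm_command", "payload": {"translation": [[2,5,2],[1.9,5.2,2],[0,0,0],[0,0,0]], "twist": [0,0,0,0]}}

```text
time_s: 2.7
tool_pos: [0.5091, -0.1166, 0.1796]
tool_rot: [179.9, -0.1, -0.4]
force: [0.8, 1.5, -0.3]
grip_width: 0.0869
```

```bash
python3 - <<'E'
from h import *
from scipy.spatial.transform import Rotation as R
s=telemetry.get_obs(); c=optics.read_camera("wrist")
T=np.eye(4);T[:3,:3]=R.from_euler("xyz",s["tool_rot"],degrees=True).as_matrix();T[:3,3]=s["tool_pos"]
E=T@np.array(c["hand_eye"]); print(np.round(s["tool_pos"],4),s["force"],E[:3,3].round(3))
im=c["img"].copy(); m=(masks(im)["orange"]).astype(np.uint8)
for P in([.508,-.108,.088],[.4755,-.225,.088]):
    p=np.linalg.inv(E)@np.r_[P,1]; u,v=c["cx"]-c["fx"]*p[0]/p[2],c["cy"]+c["fy"]*p[1]/p[2]; print("pred",u,v); cv2.circle(im,(int(u),int(v)),4,(255,255,0),1)
cs,h=cv2.findContours(m,cv2.RETR_CCOMP,1)
for k,q in zip(cs,h[0]):
    if q[3]>=0 and cv2.contourArea(k)>60:
        (u,v),_=cv2.minEnclosingCircle(k); print("dot",u,v,cv2.contourArea(k),onz(c,u,v,.088,E).round(4))
cv2.imwrite("pics/w1.png",im)
E
```

```text
[ 0.5091 -0.1166  0.1796] [ 0.76142133  1.50620883 -0.34800154] [ 0.509 -0.031  0.343]
pred 258.79503793815365 186.0334922588906
pred 228.7010078213262 292.94516572280816
dot 258.5 185.0 541.0 [ 0.5077 -0.107   0.088 ]
dot 374.5 220.0 403.0 [ 0.6191 -0.143   0.088 ]
dot 384.5 196.5 111.0 [ 0.6257 -0.1191  0.088 ]
dot 384.0 172.0 62.5 [ 0.6223 -0.0955  0.088 ]
dot 388.0 146.0 79.0 [ 0.6228 -0.0718  0.088 ]
dot 391.0 126.5 102.5 [ 0.6232 -0.0549  0.088 ]
dot 419.0 125.5 99.5 [ 0.6474 -0.0542  0.088 ]
dot 391.9705810546875 106.0882339477539 86.5 [ 0.6218 -0.0379  0.088 ]
dot 424.5 101.5 89.5 [ 0.6488 -0.0343  0.088 ]
dot 426.5 93.0 261.5 [ 0.6494 -0.0275  0.088 ]
dot 391.5 80.5 213.0 [ 0.6186 -0.0175  0.088 ]
dot 385.0 66.0 88.0 [ 0.6118 -0.0064  0.088 ]
dot 163.5 221.5 93.0 [ 0.4161 -0.1429  0.088 ]
dot 169.0 213.0 172.5 [ 0.4223 -0.1342  0.088 ]
dot 161.0 196.0 192.0 [ 0.4166 -0.117   0.088 ]
dot 146.5 173.5 114.0 [ 0.4058 -0.0953  0.088 ]
dot 18.0 166.5 131.0 [ 0.2908 -0.088   0.088 ]
dot 141.5 156.0 96.5 [ 0.4034 -0.0792  0.088 ]
dot 119.5 198.5 670.0 [ 0.3775 -0.1192  0.088 ]
dot 9.5 135.5 80.5 [ 0.2907 -0.0603  0.088 ]
dot 100.5 32.0 161.5 [0.3843 0.0197 0.088 ]
```

View pics/w1.png

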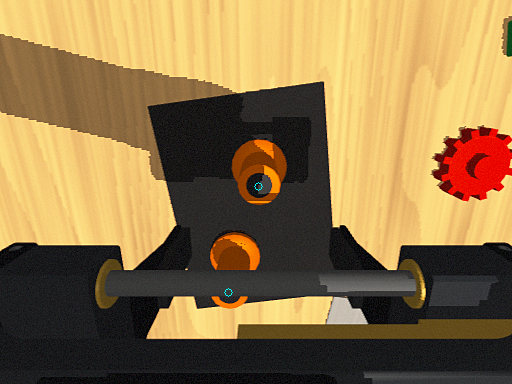

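The wrist view shows foot A's dot at (258,185), matching the fixed-camera estimate. I'll centre over it and go down.

>>> {"api": "arm_command", "payload": {"translation": [[-0.1,-0.9,0],[0,0,0],[0,0,3],[0,0,3],[0,0,3],[0,0,2.5],[0,0,0],[0,0,0]], "twist": [0,0,0,0,0,0,0,0]}}

```text
time_s: 3.75
tool_pos: [0.5119, -0.0974, 0.0657]
tool_rot: [-179.8, -0.6, 0.5]
force: [0.1, 0.2, 0.3]
grip_width: 0.087
```

>>> {"api": "arm_command", "payload": {"translation": [[-0.4,1.0,1.3],[0,0,1.3]], "twist": [0,0]}}

```text
time_s: 4.0
tool_pos: [0.5103, -0.1079, 0.041]
tool_rot: [-179.7, -1.0, 0.6]
force: [0.2, 0.4, -0.5]
grip_width: 0.0871
```

>>> {"api": "arm_command", "payload": {"translation": [[-0.2,0,0.1],[0,0,0],[0,0,0],[0,0,0],[0,0,0],[0,0,0],[0,0,0],[0,0,0]], "twist": [0,0,0,0,0,0,0,0], "grip": 0, "force": 45}}

```text
time_s: 5.0
tool_pos: [0.5082, -0.108, 0.0397]
tool_rot: [-179.7, -0.9, 0.6]
force: [0.1, 0.1, 0.3]
grip_width: 0.0392
```

Gripped at about 40 mm. I'll lift it a little to weigh it.

>>> {"api": "arm_command", "payload": {"translation": [[0,0,-1],[0,0,-1],[0,0,-1],[0,0,0],[0,0,0],[0,0,0],[0,0,0],[0,0,0],[0,0,0]], "twist": [0,0,0,0,0,0,0,0,0]}}

```text
time_s: 6.12
tool_pos: [0.5048, -0.1076, 0.0694]
tool_rot: [-179.7, -0.6, 0.6]
force: [0.7, -0.2, -4.8]
grip_width: 0.0398
```

```bash
python3 - <<'E'
from h import *
F=[]
for i in range(6):
    optics.read_camera("wrist"); s=telemetry.get_obs(); F.append(np.r_[s["force"],s["tool_pos"],s["grip_width"]])
print(np.round(F,3))
E
```

```text
[[ 0.045 -0.576 -5.439  0.505 -0.108  0.069  0.039]
 [ 0.388 -0.586 -5.04   0.505 -0.108  0.069  0.039]
 [-0.368  0.132 -5.368  0.505 -0.108  0.07   0.04 ]
 [-0.08  -0.241 -4.662  0.505 -0.108  0.07   0.039]
 [ 0.095  0.158 -4.631  0.505 -0.108  0.07   0.04 ]
 [-0.768 -0.012 -5.508  0.505 -0.108  0.07   0.039]]
```

Foot A reads about 5.1 N (0.52 kg), well inside the heavy range and far above 0.14 kg, so it is the one with the slug. I'll carry it to the tray.

>>> {"api": "arm_command", "payload": {"translation": [[0,0,-2],[0,0,-2],[0,-1.5,-1],[0,-3,0],[0,-3.5,0],[0,-3.5,0],[0,-3.5,0],[0,-3.5,0],[0,-3.5,0],[0,-3,0]], "twist": [0,0,0,0,0,0,0,0,0,0]}}

```text
time_s: 7.68
tool_pos: [0.503, 0.1452, 0.1229]
tool_rot: [-179.7, -0.8, 0.0]
force: [0.8, 0.6, -5.4]
grip_width: 0.0393
```

>>> {"api": "arm_command", "payload": {"translation": [[0,-2,0],[0,-1,0],[0,0,0],[0,0,0]], "twist": [0,0,0,0]}}

```text
time_s: 8.18
tool_pos: [0.5028, 0.1761, 0.1226]
tool_rot: [-179.8, -0.7, 0.1]
force: [-0.1, -0.5, -5.4]
grip_width: 0.0395
```

>>> {"api": "arm_command", "payload": {"translation": [[0,-1.4,0],[0,0,1.5],[0,0,1.5],[0,0,1.5],[0,0,1.5],[0,0,1],[0,0,0],[0,0,0]], "twist": [0,0,0,0,0,0,0,0]}}

```text
time_s: 9.18
tool_pos: [0.5032, 0.1884, 0.0463]
tool_rot: [-179.9, -0.6, -0.1]
force: [0.3, -0.2, -4.7]
grip_width: 0.0395
```

>>> {"api": "arm_command", "payload": {"translation": [[0,0,0.25],[0,0,0.15],[0,0,0.1],[0,0,0]], "twist": [0,0,0,0]}}

```text
time_s: 9.68
tool_pos: [0.5043, 0.1891, 0.0425]
tool_rot: [-179.8, -0.7, -0.1]
force: [0.9, 0.6, -5.0]
grip_width: 0.0394
```

>>> {"api": "arm_command", "payload": {"translation": [[0,0,0.15],[0,0,0.1]], "twist": [0,0]}}

```text
time_s: 9.93
tool_pos: [0.5046, 0.1891, 0.0405]
tool_rot: [-179.8, -0.7, -0.1]
force: [-1.9, -2.6, 3.4]
grip_width: 0.0393
```

>>> {"api": "arm_command", "payload": {"translation": [[0,0,0.1],[0,0,0]], "twist": [0,0]}}

```text
time_s: 10.18
tool_pos: [0.5045, 0.1891, 0.0406]
tool_rot: [-179.8, -0.7, -0.1]
force: [0.2, -0.7, -3.7]
grip_width: 0.0392
```

>>> {"api": "arm_command", "payload": {"translation": [[0,0,0.1]], "twist": [0]}}

```text
time_s: 10.3
tool_pos: [0.5047, 0.1891, 0.0404]
tool_rot: [-179.8, -0.7, -0.1]
force: [-3.7, -0.9, 10.6]
grip_width: 0.0392
```

>>> {"api": "arm_command", "payload": {"translation": [[0,0,0.05],[0,0,0],[0,0,0],[0,0,0],[0,0,0],[0,0,0],[0,0,0],[0,0,0]], "twist": [0,0,0,0,0,0,0,0], "grip": 100}}

```text
time_s: 11.3
tool_pos: [0.5072, 0.1903, 0.0408]
tool_rot: [-179.6, -1.0, -0.1]
force: [0.4, -0.7, 0.6]
grip_width: 0.0869
```

Released. Next I'll rise and back away so the cameras can see it.

>>> {"api": "arm_command", "payload": {"translation": [[-0.2,0,-3],[0,0,-4],[0,0,-5],[0,0,-5],[0,0,-3],[0,-4,0],[0,-5,0],[0,-5,0],[0,-5,0],[0,-3,0]], "twist": [0,0,0,0,0,0,0,0,0,0]}}

```text
time_s: 12.55
tool_pos: [0.5042, 0.4115, 0.2504]
tool_rot: [-179.5, -1.1, -0.6]
force: [0.1, 0.7, -0.4]
grip_width: 0.0872
```

```bash
python3 - <<'E'
from h import *
a=optics.read_camera("top")["img"]; b=optics.read_camera("scene")["img"]
cv2.imwrite("pics/end.png",np.hstack([cv2.resize(a[130:300,60:400],None,fx=1.17,fy=1.17),cv2.resize(b[80:310,120:430],(398,199))]))
print({k:np.round(v,2).tolist() for k,v in telemetry.get_obs().items() if k in("time_s","tool_pos","force")})
E
```

```text
{'time_s': 12.65, 'tool_pos': [0.5, 0.41, 0.25], 'force': [0.84, -0.03, -0.23]}
```

View pics/end.png

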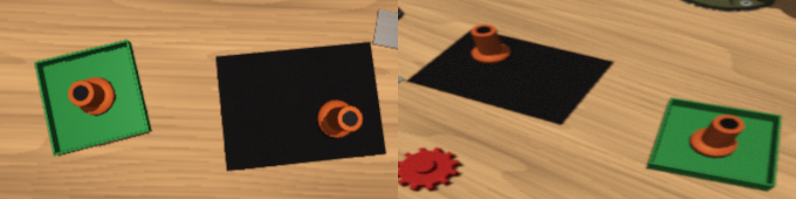

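Left (top view): foot in the mid-tray, dot near (81,93), and the other still on the mat. Right (scene view): tray foot's dot near (729,124). I'll check that it's upright numerically: the dot should be at z = 0.089 over the base centre.

```bash
python3 - <<'E'
from h import *
D=[]
for n,u,v in(("top",129.2,209.5),("scene",377.8,223.3)):
    c=optics.read_camera(n); D.append(ray(c,u,v)); print(n,"dot@.089",onz(c,u,v,.089).round(3))
    q=np.array([[.505+.032*np.cos(t),.189+.032*np.sin(t),z] for z in(.004,.022) for t in np.linspace(0,6.28,40)]+[[.505+.02*np.cos(t),.189+.02*np.sin(t),.089] for t in np.linspace(0,6.28,40)])
    p=(np.linalg.inv(c["extrinsics"])@np.c_[q,np.ones(len(q))].T); uu=c["cx"]-c["fx"]*p[0]/p[2]; vv=c["cy"]+c["fy"]*p[1]/p[2]
    m=masks(c["img"])["orange"]; x,y=int(u),int(v); w=np.zeros_like(m); w[y-45:y+50,x-45:x+50]=m[y-45:y+50,x-45:x+50]
    b=max(blobs(w),key=lambda b:b[1][4]); print("pred upright bbox",uu.min(),vv.min(),uu.max(),vv.max(),"seen",b[1][0],b[1][1],b[1][0]+b[1][2],b[1][1]+b[1][3])
(o1,d1),(o2,d2)=D; t=np.linalg.lstsq(np.c_[d1,-d2],o2-o1,rcond=None)[0]; print(o1+d1*t[0],o2+d2*t[1])
E
```

```text
top dot@.089 [0.504 0.189 0.089]
pred upright bbox 117.63624904052921 194.935865686083 158.53615844512944 227.47229582260977 seen 118 196 158 228
scene dot@.089 [0.505 0.19  0.089]
pred upright bbox 345.91966166595455 212.18939754381506 389.73350308966974 262.5331367819855 seen 347 212 390 261
[0.50408351 0.18934909 0.08662252] [0.50363799 0.19043477 0.08694945]
```

The outline matches an upright foot to within about 1.5 px in both views. I'm handing the job in.

```bash
python3 -c "
from cell import env; print(env.sign_off())"
```

```text
the job is handed in; nothing more can be done
None
```

The heavier foot now stands upright in the green tray, and the empty one is still upright on the black mat. I handed the job in at about 13 s.

- **Which is heavier:** I lifted the foot nearer the tray (at 0.508, -0.108) and it read about 5.1 N, or 0.52 kg. That is well inside the slug's range, so I didn't lift or touch the other foot.
- **Placing:** I lowered it to the tray floor until the force showed contact, peaking at about 11 N, and then released it.
- **Last checks:** In the top and scene views the foot's outline matches an upright foot at (0.505, 0.189) to within about 1.5 pixels. That is about 1 mm from the tray centre as seen from the top camera, and 4 mm from the scene camera's estimate.
- **Disagreements:** Triangulating the dot on top gave a height of 0.087 m against the expected 0.089 m, which is within the calibration error. The tool was tilted 0.7–1° when it released the foot.

The arm was clear of everything at hand-in, and no check failed.

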